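Check the balance with the tallest weight

TASK

Check the bench balance: take the tallest of the three steel check weights by its knob, ease it out of its snug cutout in the case with small wiggles and stand it upright in the middle of the balance pan, setting it down gently. Leave the other two weights seated in the case.

Things in the scene. Friction and masses are not known exactly. Their poses are not given: they have to be found in the camera images.
- weight_tall: Plain steel check weight: round body 32 mm across and 70 mm tall, a 14 mm neck 12 mm long on it, then a round grip knob 22 mm across and 24 mm tall; 106 mm tall in all, about 500 g. Origin: centre of its underside; z points up through the knob. The one to move. It starts upright in one of the case's three cutouts, about 69 mm of it standing out; knob middle 94 mm above the origin.
- weight_mid: Plain steel check weight: round body 32 mm across and 52 mm tall, a 14 mm neck 12 mm long on it, then a round grip knob 22 mm across and 24 mm tall; 88 mm tall in all, about 380 g. Origin: centre of its underside; z points up through the knob. Stays in its cutout.
- weight_short: Plain steel check weight: round body 32 mm across and 36 mm tall, a 14 mm neck 12 mm long on it, then a round grip knob 22 mm across and 24 mm tall; 72 mm tall in all, about 270 g. Origin: centre of its underside; z points up through the knob. Stays in its cutout.
- case: Open black weight case filled with dark foam, fixed to the table: 110 mm (x) by 250 mm (y), 45 mm high; its lid lies open flat beyond its +x side (up to 165 mm from the origin, 18 mm high). Three cutouts in a row at y = -68, 0 and +68 mm, floors 8 mm above the table; which weight stands in which varies. Origin: centre of its underside.
- cutout_mid (a point): Mouth centre of the case's middle cutout, 45 mm up, axes as the case. In each cutout (37 mm deep) two springy foam cheeks press the weight from -x and +x and give up to 5 mm; across y it has 1 mm of play each side. Pulling out takes 6 to 14 N besides the weight's own. Grip with the fingers on the -x and +x sides, clear of the neighbours.
- balance: White bench balance, 200 x 170 mm, 50 mm high, fixed to the table, sloping display on its -x side; its round pan lies 28 mm to +x of its middle. Origin: centre of its underside.
- pan_centre (a point): Centre of the top face of the balance's round steel pan, 116 mm across and level, 66 mm above the table.
Mind the look-alikes: they are no part of the job. Leave any yellow look-alike of the weight_tall alone.

How it is judged:
On the way:
1. the tallest weight is drawn fully up out of its cutout (z of weight_tall in the frame of case above 0.047 m), for 0.1 s.
At the end, for the whole second after the job is handed in: The tallest weight stands at rest and upright (within 7 degrees) on the balance pan, its centre within 28 mm of the pan's centre; the other two weights are still in their cutouts, within 12 mm of where they started (horizontal distance between weight_tall and pan_centre below 0.028 m and z of weight_tall in the frame of pan_centre between -0.006 and 0.006 m and angle between weight_tall's own z axis and vertical below 0.12 rad and linear speed of weight_tall below 0.03 m/s and distance of each of weight_mid, weight_short from where it was at the start of the episode below 0.012 m); the robot touches nothing.
It fails at once if one of the other two weights is moved by more than 12 mm (distance of any of weight_mid, weight_short from where it was at the start of the episode above 0.012 m).
It fails at once if the tallest weight comes down on the pan faster than 0.4 m/s (dropped) (horizontal distance between weight_tall and pan_centre below 0.05 m and z of weight_tall in the frame of pan_centre below 0.03 m and linear speed of weight_tall above 0.4 m/s).
It fails at once if the tallest weight is pressed on the balance with more than 70 N (rammed) (contact force between weight_tall and balance above 70 N).
It also fails if it takes over 45 s, if anything falls off the work surface, if the arm or the gripper's body presses on something with over 40 N, if the wrist force passes 120 N, or if a joint passes its speed limit or range.

ROBOT

A 6-joint arm with a two-finger parallel gripper is mounted at the origin on the work surface. World frame = base frame: x ahead of the robot, y to its left, z up, the work surface at z = 0. Lengths are in m, angles in rad, forces in N, time in s.
With the tool pointing down it reaches from about 0.35 to 0.775 m from the base axis. Payload 7.3 kg.
Tool frame: the origin (TCP) lies at the very end of the fingers, on their centre line; the grasp point (between the pads) lies pinch_z behind it (pinch_z is the distance from the TCP to the grasp point, in m); z points along the fingers, y is the line along which they close (so a half turn about z gives the same grasp; the last joint's range is limited). The gripper opens to 92 mm and grips with 3 to 60 N. Pads are 19 mm wide; open, the fingers measure 130 mm over their backs; the gripper's body (75 mm by 190 mm) begins 47 mm behind the grasp point.
Start: joints at [1.09, 0.342, 1.524, -0, 1.275, -0.146], TCP at [0.172, 0.496, 0.227] pointing down, gripper open.
Joint ranges: [-2.53, 2.53], [-0.77, 2.02], [0.04, 2.7], [-1, 4.14], [0.28, 2.66], [-3.11, 3.11]. Speed limits (rad/s): [2.57, 2.57, 3.14, 3.14, 3.14, 3.14].

INTERFACE

Orientations are given as a 3x3 rotation matrix whose columns are the frame's x, y, z axes.
In Python, from rig import movep, movel, goto_joints, open_jaws, grab, hold, inverse_kinematics, observe, read_camera, camera_info, Unreachable, close_job, recognise, pinch_z gives the robot as it stands. Calls block until the motion is done:
- movep(position, orientation): joint-space move of the TCP to a pose.
- movel(position, rot=None, feed=0.15, threshold=None): straight line of the TCP; rot=None keeps the orientation; feed is the mean speed in m/s. With threshold (N) it stops when the force on the tool has changed by that much, and returns True; else False.
- goto_joints(angles): joint-space move.
- open_jaws() and grab(): open the fingers fully, or close them until they stop; the grip force is fixed at half the most.
- hold(seconds).
- inverse_kinematics(position, orientation): joint angles nearest the present ones, or None.
- observe(): the state.
- read_camera(name): name is "scene" or "side" or "wrist"; returns the picture (400x640x3 uint8, red, green, blue); there is no depth.
- camera_info(name): a dict with "mtx" (3x3 intrinsics, pixels), "eye" and "orientation" of the camera in the world; the wrist camera has in their place "hand_eye" (4x4, takes a point from camera to tool coordinates, whose origin is the TCP and whose axes are the flange's). Camera axes: x right, y up, looking along -z (the intrinsics and any distortion apply to the point x, -y, -z); pixel columns grow to the right and rows downward; lengths in m; the calibration is good to about 2 mm. A picture is of the moment at which its call begins: read the wrist's pose just before it. camera_info takes no time and is no camera call.
A pose or a line that the arm cannot do raises Unreachable and nothing moves.
- close_job(): hands the job in; it is judged then, once.
Trained networks look in the newest picture that a camera, given by its name, has taken for a name from the list of things; names that differ only in an ending like _2 or _b are one class to them, and where a whole thing is asked for, a point or a joint stands for the part that bears it (a point fixed in the world has none). Each returns a list of dicts, best first, with "confidence" (0 to 1); they miss things now and then, are a little off and sometimes report something else, mostly with a low value. They report only what shows in the picture. A call takes as long as a camera call. They do not tell look-alikes from the thing itself.
- recognise(camera, target): "xy" ([column, row] in pixels, amid what is visible of it).
The state is a dict: "t": time; "joints": joint angles; "dq": joint speeds; "joint_efforts": joint torques, N m; "ee_pos": TCP position; "ee_rot": TCP orientation; "force": force on the tool from outside, world axes, zero at the start; "torque": the same for the moment, N m; "gripper_width": finger opening in m; "grasp_force": force on a finger pad.
Only numpy, scipy, OpenCV 4.12 (cv2) and the standard library are available. Lean on these libraries where they do the work, as an engineer would, in place of code of your own. Each camera call takes 0.05 s, during which the arm holds its last target. There are 200 camera calls.

## Working session

There is one attempt and no reset: what is moved stays moved. The work goes in short steps, each a Python script; the robot and the scene stay as the last script left them, time stands still between calls to the robot, and variables do not carry over. Pictures are saved under pics/ and viewed, at most 10 in all, crops included, and the job is handed in when it is done.

```bash
mkdir -p pics; ls; cat > h.py <<'E'
import numpy as np, cv2
from rig import *
def info(n):
    c=camera_info(n); return c
def ray(n,xy,c=None):
    c=c or camera_info(n); K=np.array(c['mtx'])
    d=c.get('distortion',c.get('dist'))
    u=cv2.undistortPoints(np.array([[xy]],float),K,None if d is None else np.array(d,float))[0,0]
    v=np.array([u[0],-u[1],-1.])
    if 'eye' in c: return np.array(c['eye']),np.array(c['orientation'])@v
    o=observe();T=np.eye(4);T[:3,:3]=o['ee_rot'];T[:3,3]=o['ee_pos'];M=T@np.array(c['hand_eye'])
    return M[:3,3],M[:3,:3]@v
def at_z(n,xy,z):
    e,d=ray(n,xy); return e+d*(z-e[2])/d[2]
def tri(n1,a,n2,b):
    e1,d1=ray(n1,a);e2,d2=ray(n2,b)
    s=np.linalg.lstsq(np.c_[d1,-d2],e2-e1,rcond=None)[0]
    p,q=e1+s[0]*d1,e2+s[1]*d2
    return (p+q)/2,np.linalg.norm(p-q)
def save(n,f):
    im=read_camera(n); cv2.imwrite('pics/'+f,im[:,:,::-1]); return im
E
python3 - <<'E'
from h import *
for n in ['scene','side','wrist']:
    save(n,n+'0.png'); print(n,{k:np.round(v,3).tolist() if not isinstance(v,str) else v for k,v in camera_info(n).items()})
    for t in ['weight_tall','weight_mid','weight_short','case','balance']:
        print(n,t,[(np.round(r['xy']).tolist(),round(r['confidence'],2)) for r in recognise(n,t)])
print(pinch_z,observe()['t'],observe()['ee_rot'])
a=cv2.imread('pics/scene0.png');b=cv2.imread('pics/side0.png')
E
```

```text
pics
scene {'mtx': [[384.904, 0.0, 315.386], [0.0, 384.904, 203.374], [0.0, 0.0, 1.0]], 'eye': [0.911, -0.285, 0.681], 'orientation': [[0.63, -0.627, 0.458], [0.777, 0.505, -0.376], [0.004, 0.593, 0.805]]}
scene weight_tall [([213.0, 204.0], 0.96), ([260.0, 240.0], 0.71), ([342.0, 250.0], 0.6)]
scene weight_mid [([231.0, 261.0], 0.79)]
scene weight_short [([195.0, 275.0], 0.57)]
scene case [([241.0, 300.0], 0.91)]
scene balance [([381.0, 152.0], 0.83)]
side {'mtx': [[386.448, 0.0, 322.542], [0.0, 386.448, 201.232], [0.0, 0.0, 1.0]], 'eye': [0.208, -0.709, 0.589], 'orientation': [[0.903, 0.22, -0.37], [-0.43, 0.507, -0.747], [0.024, 0.833, 0.552]]}
side weight_tall [([349.0, 223.0], 0.77), ([358.0, 202.0], 0.7), ([292.0, 261.0], 0.68)]
side weight_mid [([359.0, 248.0], 0.75)]
side weight_short [([370.0, 277.0], 0.66)]
side case [([382.0, 273.0], 0.92)]
side balance [([274.0, 177.0], 0.7)]
wrist {'mtx': [[295.176, 0.0, 320.45], [0.0, 295.176, 201.337], [0.0, 0.0, 1.0]], 'hand_eye': [[-0.001, 0.952, 0.307, 0.084], [1.0, 0.001, 0.001, -0.0], [0.001, 0.307, -0.952, -0.157], [0.0, 0.0, 0.0, 1.0]]}
wrist weight_tall []
wrist weight_mid []
wrist weight_short []
wrist case []
wrist balance []
0.0188 0.9 [[-9.44498113e-01  3.28516835e-01  6.16956308e-05]
 [ 3.28516841e-01  9.44498104e-01  1.31828609e-04]
 [-1.49634888e-05  1.44779927e-04 -9.99999989e-01]]
```

View pics/scene0.png

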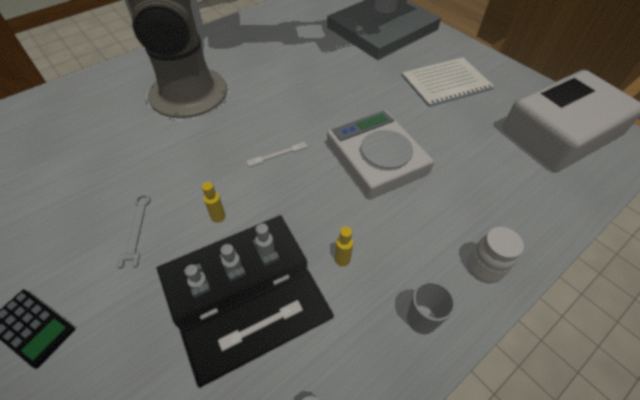

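View pics/side0.png

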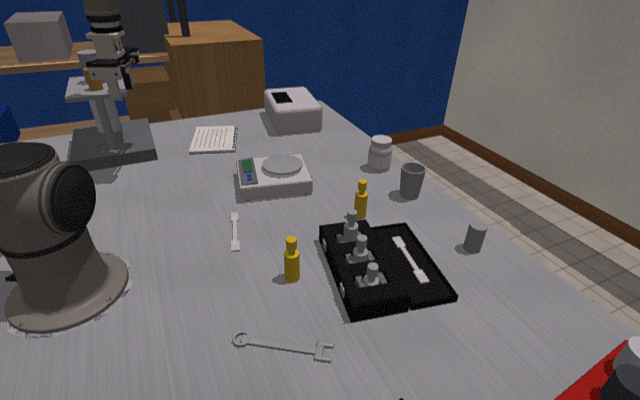

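The scene view shows yellow look-alikes at (213,204) and (344,247). The three steel weights in the case are at (264,243), (231,261) and (196,280), and the balance pan is at (387,151). The side view shows the steel weights at (349,227), (360,250) and (372,276), with yellow ones at (292,261) and (361,202). I expect the tall one to be the steel weight nearest the balance, so I'll measure it and check a crop.

```bash
python3 - <<'E'
from h import *
a=cv2.imread('pics/scene0.png')[200:330,150:340];b=cv2.imread('pics/side0.png')[190:320,310:470]
cv2.imwrite('pics/crop.png',np.hstack([cv2.resize(a,None,fx=2.2,fy=4*.55,interpolation=2),cv2.resize(b,None,fx=2.2,fy=2.2,interpolation=2)]))
for k,s,d in [('A',(263,230),(351,217)),('B',(228,251),(361,240)),('C',(193,271),(373,268))]:
    print(k,tri('scene',s,'side',d))
print('net tall',tri('scene',(260,240),'side',(349,223)))
print('pan',at_z('scene',(387,151),.066),at_z('side',(282,165),.066))
for n,l in [('scene',[(158,268),(276,217),(305,263),(178,318)]),('side',[(319,226),(375,223),(350,317),(408,307)])]:
    print(n,[at_z(n,p,.045).round(3) for p in l])
E
```

```text
A (array([ 0.56699311, -0.1236631 ,  0.09757915]), np.float64(0.0029298892101716966))
B (array([ 0.55578044, -0.19118727,  0.08560201]), np.float64(0.001304849674135098))
C (array([ 0.54386105, -0.25804879,  0.07089561]), np.float64(0.0011450016894964249))
net tall (array([ 0.5658152 , -0.12956514,  0.08022444]), np.float64(0.010451741315261628))
pan [0.54832078 0.21618405 0.066     ] [0.53255079 0.21174269 0.066     ]
scene [array([ 0.482, -0.303,  0.045]), array([ 0.526, -0.07 ,  0.045]), array([ 0.643, -0.088,  0.045]), array([ 0.59 , -0.318,  0.045])]
side [array([ 0.52 , -0.065,  0.045]), array([ 0.646, -0.107,  0.045]), array([ 0.458, -0.326,  0.045]), array([ 0.565, -0.349,  0.045])]
```

View pics/crop.png

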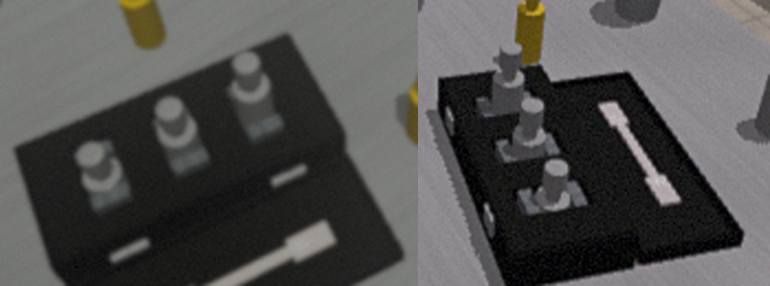

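The crop confirms the choice: the steel weight nearest the balance stands tallest, with its knob at scene (263,230). The measured heights, about 0.10, 0.086 and 0.071, run in the order expected. I'll go above it and look with the wrist camera.

```bash
cat >> h.py <<'E'
def R(yaw,s=1):
    y=s*np.array([np.cos(yaw),np.sin(yaw),0]);z=np.array([0,0,-1.]);return np.c_[np.cross(y,z),y,z]
def pick(p,yaw):
    q=observe()['joints'];c=[]
    for s in (1,-1):
        j=inverse_kinematics(p,R(yaw,s))
        if j is not None: c.append((np.abs(np.array(j)-q).max(),s,np.round(j,2)))
    return sorted(c,key=lambda t:t[0])
def proj(n,P):
    c=camera_info(n);o=observe();T=np.eye(4);T[:3,:3]=o['ee_rot'];T[:3,3]=o['ee_pos'];M=T@np.array(c['hand_eye'])
    v=M[:3,:3].T@(np.array(P)-M[:3,3]);K=np.array(c['mtx']);return [K[0,2]+K[0,0]*v[0]/-v[2],K[1,2]+K[1,1]*-v[1]/-v[2]]
E
python3 - <<'E'
from h import *
print('yellow',tri('scene',(346,234),'side',(362,184)),tri('scene',(209,188),'side',(292,242)))
yaw=-0.171; p=[.567,-.124,.23]
c=pick(p,yaw);print(c, pick([.54,.215,.2],yaw))
movep(p,R(yaw,c[0][1]))
save('wrist','w1.png')
print([(np.round(r['xy']).tolist(),round(r['confidence'],2)) for r in recognise('wrist','weight_tall')],proj('wrist',[.567,-.124,.114]),observe()['t'])
E
```

```text
yellow (array([ 0.66342413, -0.00999405,  0.09406092]), np.float64(0.0013721896467775686)) (array([ 0.41944779, -0.14929775,  0.09528379]), np.float64(0.0012995751143652842))
[(np.float64(1.4373827146785612), 1, array([-0.35,  0.44,  1.36, -0.  ,  1.34, -0.18])), (np.float64(3.1112753402580267), -1, array([-0.35,  0.44,  1.36, -0.  ,  1.34,  2.97]))] [(np.float64(0.8429798738057235), 1, array([ 0.25,  0.47,  1.41, -0.  ,  1.27,  0.42])), (np.float64(2.5775071260487223), -1, array([ 0.25,  0.47,  1.41, -0.  ,  1.27, -2.72]))]
[([392.0, 60.0], 0.96), ([321.0, 185.0], 0.95), ([204.0, 226.0], 0.82), ([358.0, 204.0], 0.74)] [np.float64(321.04591706387544), np.float64(197.14574285522744)] 3.6
```

View pics/w1.png

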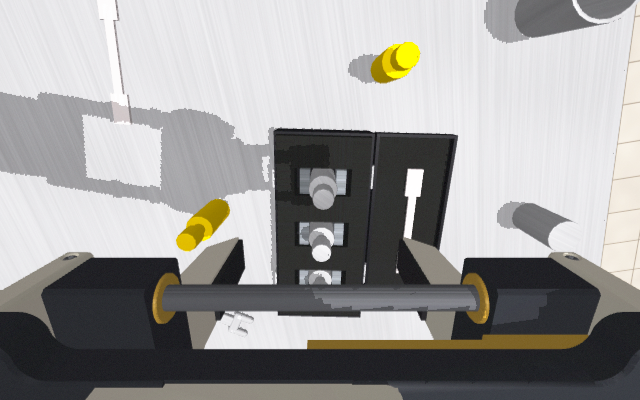

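The wrist view shows the tall weight's knob top at (323,197) against a prediction of (321,197). The case edges are parallel to the image columns, so the yaw is good. Both yellow look-alikes, at (395,62) and (203,225), are clear of the fingers. I'll descend, grip, and ease the weight out.

```bash
python3 - <<'E'
from h import *
yaw=-0.171; u=np.array([np.cos(yaw),np.sin(yaw),0]); p=np.array([.567,-.124,.083])+.001*u
print(movel(p,feed=.15,threshold=15)); grab(); o=observe();print(o['gripper_width'],o['grasp_force'],o['force'],o['ee_pos'],o['t'])
p=np.array(o['ee_pos']);
for k in range(1,9):
    movel(p+[0,0,.005*k]+.0015*u*(-1)**k,feed=.04)
    o=observe();print(k,np.round(o['force'],1),round(o['gripper_width'],4),round(o['t'],2))
movel(p+[0,0,.075],feed=.1)
o=observe();print(o['ee_pos'],o['force'],o['gripper_width'],o['grasp_force'],o['t'])
save('side','s1.png')
E
```

```text
False
0.02094136966771308 29.99979794025421 [ 2.09731373 -0.05430643 -1.34267158] [ 0.56838102 -0.12425688  0.08307946] 5.8333
1 [  4.5  -0.5 -11.4] 0.0211 6.12
2 [  0.8  -0.7 -11.3] 0.0215 6.41
3 [  3.7   0.1 -10.5] 0.0213 6.7
4 [-0.8  0.8 -6.9] 0.0207 6.99
5 [  1.6  -0.1 -10.1] 0.0213 7.28
6 [-1.6  0.1 -7.4] 0.0211 7.58
7 [-0.1 -0.1 -5. ] 0.0215 7.87
8 [ 0.7  0.5 -5.6] 0.0215 8.16
[ 0.568228  -0.1242308  0.1579879] [ 0.21285999 -0.07436456 -4.86981753] 0.021240675753610112 29.999252557754517 8.6583
```

View pics/s1.png

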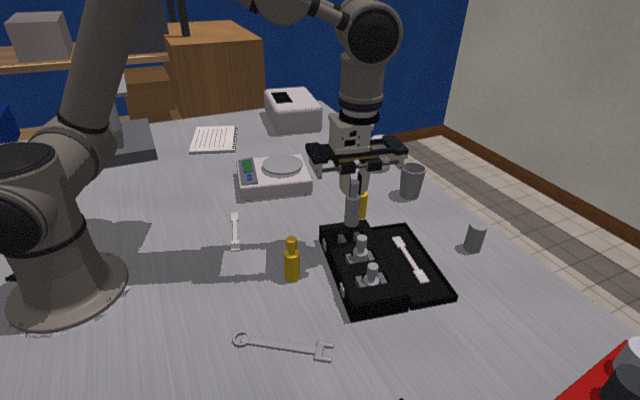

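The side view shows the weight hanging upright in the gripper around (353,210), with the other two still seated at (361,247) and (372,276). Next I'll carry it high towards the balance and measure the pan with the wrist camera.

```bash
python3 - <<'E'
from h import *
movel([.568,-.124,.25],feed=.2)
movel([.545,.12,.25],feed=.2)
im=save('wrist','w2.png')
print([(np.round(r['xy']).tolist(),round(r['confidence'],2)) for r in recognise('wrist','balance')],proj('wrist',[.545,.215,.066]),observe()['t'])
E
```

```text
[([275.0, 78.0], 0.85)] [np.float64(305.6509867037693), np.float64(94.95610080392854)] 10.7917
```

View pics/w2.png

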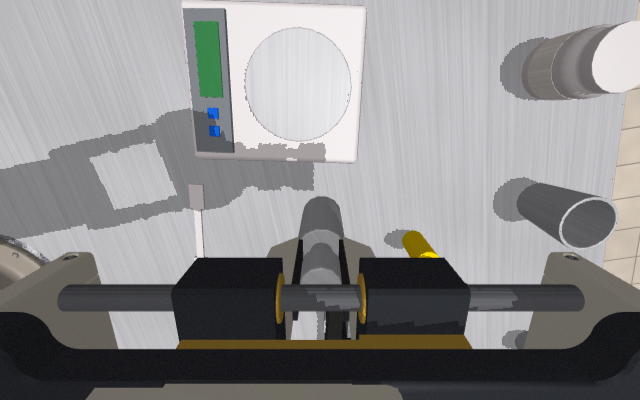

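The wrist view shows the pan's rim spanning columns 244–352 and rows 27–142, centre about (298,84). The held weight's bottom end is centred at column 322, with its far edge at row 197.

```bash
python3 - <<'E'
from h import *
P=at_z('wrist',(298,84.5),.066);print(P,[np.linalg.norm(at_z('wrist',a,.066)-at_z('wrist',b,.066)) for a,b in [((244,84),(352,84)),((298,27),(298,142))]])
o=observe();x=o['ee_rot'][:,0];b=np.array(o['ee_pos'])-[0,0,.0188+.094]
print([proj('wrist',b+k*x) for k in (.016,-.016)], pick([P[0],P[1],.17],-.171)[0])
E
```

```text
[0.53887379 0.22683652 0.066     ] [np.float64(0.11628154870123339), np.float64(0.11580235171070334)]
[[np.float64(321.04080011935525), np.float64(181.02333447133182)], [np.float64(321.0557885979165), np.float64(212.95866147825765)]] (np.float64(0.1896567964700118), 1, array([ 0.27,  0.5 ,  1.44, -0.  ,  1.2 ,  0.44]))
```

The pan's diameter checks out at 116 mm. The held weight's far edge is about 16 px off prediction, so it may be tilted roughly 10° about the finger axis. I'll move over the pan and check from both fixed cameras.

```bash
python3 - <<'E'
from h import *
movel([.539,.227,.25],feed=.2)
a=save('scene','sc3.png');b=save('side','sd3.png')
def pj(n,P):
    c=camera_info(n);v=np.array(c['orientation']).T@(np.array(P)-c['eye']);K=np.array(c['mtx']);return np.array([K[0,2]-K[0,0]*v[0]/v[2],K[1,2]+K[1,1]*v[1]/v[2]])
o=observe();e=np.array(o['ee_pos']);print(o['t'],o['force'])
x=o['ee_rot'][:,0]
out=[]
for n,im in (('scene',a),('side',b)):
    k=e-[0,0,.0188];print(n,'pan',pj(n,[.539,.227,.066]))
    for t in (0,.17): print(t,'knob',pj(n,k),'bottom',pj(n,k-.094*(np.cos(t)*np.array([0,0,1])+np.sin(t)*x)))
    c=pj(n,[.539,.227,.12]).astype(int);print(c)
    out.append(cv2.resize(im[c[1]-75:c[1]+65,c[0]-65:c[0]+65,::-1],None,fx=3,fy=3,interpolation=2))
cv2.imwrite('pics/c3.png',np.hstack(out))
E
```

```text
11.575 [ 1.13865902  0.75778919 -5.76182657]
scene pan [387.44078521 146.43577186]
0 knob [400.60145452  84.37205053] bottom [392.33967968 122.43621818]
0.17 knob [400.60145452  84.37205053] bottom [386.16835647 124.46335361]
[391 128]
side pan [282.24595628 162.26442816]
0 knob [280.397866   106.78909148] bottom [281.63917105 139.63769747]
0.17 knob [280.397866   106.78909148] bottom [282.69150793 141.56121304]
[281 145]
```

View pics/c3.png

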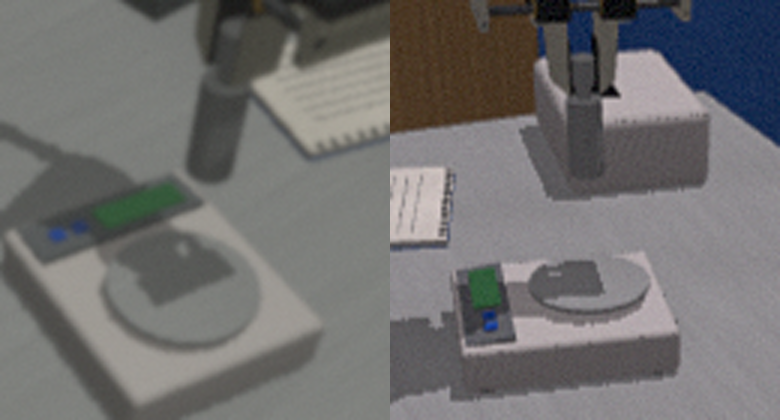

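The crop shows the pan centre at scene (387,149), close to the wrist estimate. The held weight looks about 13 px higher than predicted in both views. I'll triangulate it and check the tool pose.

```bash
python3 - <<'E'
from h import *
o=observe();print(o['ee_pos'],o['ee_rot'],o['joints'],o['force'],o['gripper_width'])
# bottom rim centre, shoulder (body top) centre, knob top
a=cv2.imread('pics/sc3.png');b=cv2.imread('pics/sd3.png')
print('bot',tri('scene',(396.3,109),'side',(281.5,126)),'shoulder',tri('scene',(401,79),'side',(281,102)),'knob',tri('scene',(404,66),'side',(280.7,92)))
print('pan',tri('scene',(386.7,148.7),'side',(282,164)))
A=a[55:145,355:435];B=b[75:165,245:325]
cv2.imwrite('pics/c4.png',np.clip(np.hstack([cv2.resize(i,None,fx=4.8,fy=4.8,interpolation=2) for i in (A,B)])*1.3,0,255).astype('uint8'))
E
```

```text
[0.53923566 0.22554143 0.24998459] [[ 1.71637416e-01  9.85160179e-01 -1.37088858e-04]
 [ 9.85159928e-01 -1.71637470e-01 -7.04158826e-04]
 [-7.17238820e-04 -1.41944486e-05 -9.99999743e-01]] [ 2.65417980e-01  4.37309919e-01  1.31263692e+00 -6.53970777e-04
  1.39196285e+00  4.38025972e-01] [ 1.13865902  0.75778919 -5.76182657] 0.021122322004764618
bot (array([0.54131633, 0.22601556, 0.17552323]), np.float64(0.0029200317932695776)) shoulder (array([0.54013477, 0.22197785, 0.24515994]), np.float64(2.4292878042943695e-05)) knob (array([0.54025669, 0.22244011, 0.27179715]), np.float64(0.0008590260063531622))
pan (array([0.5384981 , 0.2267463 , 0.05983248]), np.float64(0.0017146068031777064))
```

View pics/c4.png

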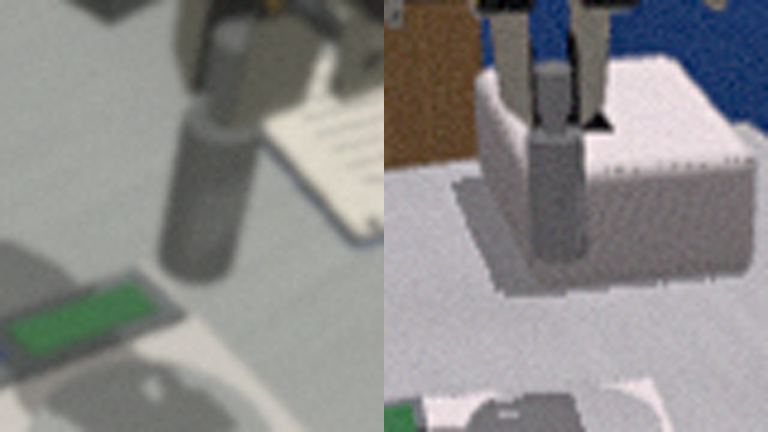

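The triangulated weight has its bottom at z=0.175 and its knob top at about 0.272. It is upright within about 2°. The mismatch was my own sign error: pinch_z lies above the TCP. The bottom should therefore touch the pan at TCP z≈0.141.

```bash
python3 - <<'E'
from h import *
x,y=.539,.226
movel([x,y,.153],feed=.12); hold(.3)
print(movel([x,y,.134],feed=.015,threshold=4)); o=observe();print(o['ee_pos'],o['force'],o['t'])
open_jaws(); hold(.3); o=observe();print(o['gripper_width'],o['force'])
movel([x,y,.26],feed=.12); 
a=save('scene','sc5.png');b=save('side','sd5.png');o=observe();print(o['t'],o['force'])
cv2.imwrite('pics/c5.png',np.hstack([cv2.resize(i[:,:,::-1],None,fx=3,fy=3,interpolation=2) for i in (a[70:200,325:455],b[90:220,215:345])]))
E
```

```text
True
[0.53907605 0.2259542  0.14108837] [0.74342659 0.30483169 6.94935463] 13.6417
0.09204281065826796 [ 0.77442238 -0.0269242  -0.29742075]
16.4 [-0.41164692  0.07056038 -0.34564095]
```

View pics/c5.png

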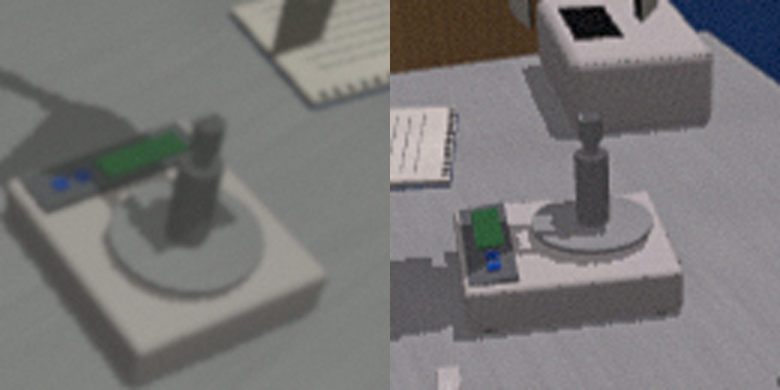

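The weight stands upright in the middle of the pan, with its base at crop (187,240) and the pan centre at about (185,240). The gripper is clear above it, so I'll hand in.

```bash
python3 -c "
from rig import *
print(close_job())"
```

```text
the job is handed in; nothing more can be done
None
```

The tallest steel weight stands upright near the middle of the balance pan and the job is handed in at about 16 s; the other two looked seated after the lift but were not re-checked, and no verdict came back.

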